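Press a board tile flush with caul and spacer

TASK

Three glue-up stations each hold a walnut tile with a gap between the tile and the stop block. Choose the one station whose gap is wide enough for both the low wide caul and the tall narrow spacer: stand the caul upright in that gap next to the tile and let go of it, then slide the spacer upright down to the floor of the gap between the caul and the stop block, both centred across the station. Finish still holding the spacer, steadily pushing it (about 10 N) towards the fence at the far end so that the spacer presses the caul flat on the tile and the tile is flush and square against the fence; leave the other two tiles and the things lying around where they are.

Things in the scene. Friction and masses are not known exactly. Their poses are not given: they have to be found in the camera images.
- station_wide: Oak glue-up station, sole 134 (x) x 70 (y) x 8 mm; origin: centre of underside, 12 mm above the worktop; inner floor at local z = 8. Fence at the +x end (inner face x = +52 mm), stop block at the -x end, both up to z = 28; no side walls. Stop's face at x = -40: gap 42 mm with the tile at the fence, enough for caul and spacer. Which of the three places it has varies.
- station_mid: Oak glue-up station, sole 134 (x) x 70 (y) x 8 mm; origin: centre of underside, 12 mm above the worktop; inner floor at local z = 8. Fence at the +x end (inner face x = +52 mm), stop block at the -x end, both up to z = 28; no side walls. Stop's face at x = -22: gap 24 mm, room for one block only.
- station_narrow: Oak glue-up station, sole 134 (x) x 70 (y) x 8 mm; origin: centre of underside, 12 mm above the worktop; inner floor at local z = 8. Fence at the +x end (inner face x = +52 mm), stop block at the -x end, both up to z = 28; no side walls. Stop's face at x = -8: gap 10 mm, room for neither block.
- tile_wide_c (a point): Centre of the walnut tile in the wide-gap station: 50 x 50 mm, 20 mm high, lying flat on the station's floor, its top level with the fence and stop block; x and y axes along the station's. Loose (about 40 g), slides on the floor; starts up to 5 mm short of the fence, square to it. Flush against the fence its centre is at local x = +27 mm of the station.
- tile_mid_c (a point): Centre of the walnut tile in the middle station: 50 x 50 mm, 20 mm high, lying flat on the station's floor, its top level with the fence and stop block; x and y axes along the station's. Loose (about 40 g), slides on the floor; starts up to 5 mm short of the fence, square to it. To be left alone (not moved 5 mm).
- tile_narrow_c (a point): Centre of the walnut tile in the narrow-gap station: 50 x 50 mm, 20 mm high, lying flat on the station's floor, its top level with the fence and stop block; x and y axes along the station's. Loose (about 40 g), slides on the floor; starts up to 5 mm short of the fence, square to it. To be left alone (not moved 5 mm).
- caul_c (a point): Centre of the caul, a brown hardwood block standing upright on the worktop: 16 mm thick (its x axis) x 56 mm wide (its y axis) x 46 mm high (z), 40 g. Graspable across its 16 mm thickness; standing in a station it rises 26 mm above tile, fence and stop.
- spacer_c (a point): Centre of the spacer, a brown hardwood block standing upright on the worktop: 16 mm thick (x) x 40 mm wide (y) x 72 mm high (z), 45 g. Graspable across its 16 mm thickness; standing in a station it rises 52 mm above fence and stop and 26 mm above the caul.
- stone_c (a point): Centre of the grey steel bench stone, 50 x 140 x 22 mm, a bystander.
- bushing_c (a point): Centre of the brass bushing, a ring 36 mm across and 30 mm high, a bystander.
- bishop_c (a point): Point half-way up the black bishop blank, 36 mm across, 88 mm high, standing, a bystander.
- gauge_c (a point): Middle of the beam of the aluminium spindle gauge, 100 x 50 x 8 mm, lying flat, a bystander.
Mind the look-alikes: they are no part of the job. Leave any blue look-alike of the part that bears caul_c alone.

How it is judged:
By the outcome, as a careful person would: the job done as asked, in the order asked, and still so for the second after the job is handed in, while the arm keeps its last pose, push and grip.
It also fails if it takes over 61 s, if anything falls off the work surface, if the arm or the gripper's body presses on something with over 40 N, if the wrist force passes 120 N, or if a joint passes its speed limit or range.

ROBOT

A 7-joint arm with a two-finger parallel gripper is mounted at the origin on the work surface. World frame = base frame: x ahead of the robot, y to its left, z up, the work surface at z = 0. Lengths are in m, angles in degrees, forces in N, time in s.
With the tool pointing down it reaches from about 0.425 to 0.875 m from the base axis. Payload 4.7 kg.
Tool frame: the origin (TCP) lies at the very end of the fingers, on their centre line; the grasp point (between the pads) lies 19 mm behind it; z points along the fingers, y is the line along which they close (so a half turn about z gives the same grasp; the last joint's range is limited). The gripper opens to 87 mm and grips with 3 to 60 N. Pads are 19 mm wide; open, the fingers measure 117 mm over their backs; the gripper's body (75 mm by 190 mm) begins 51 mm behind the grasp point.
Start: joints at [-72.817, 18.392, -4.016, 83.108, 1.295, 78.541, -3.26], TCP at [0.183, 0.624, 0.223] pointing down, gripper open.
Joint ranges: [-163.93, 163.93], [-17.29, 119.83], [-79.2, 71.16], [3.27, 140.29], [-89.18, 269.18], [5.43, 117.66], [-154.24, 154.24]. Speed limits (degrees/s): [147.25, 147.25, 180, 180, 180, 180, 180].

INTERFACE

Orientations are given as [roll, pitch, yaw] about the fixed x, y, z axes, in that order (R = Rz(yaw) Ry(pitch) Rx(roll)).
In Python, from cell import telemetry, cams, env gives the robot as it stands.
- The arm moves only by the tool arm_command, never from a script. Its argument "series" is text: rows parted by semicolons, each of 5 numbers parted by spaces: the shift along the tool's x, y, z in mm, then the turn about the tool's z in rad, then the closure in counts, from 0 (fully open) to 255 (shut). A call has 1 to 20 rows; each row shifts and turns the commanded pose from where the row before left it, along the tool's axes as they then stand; what a row does not reach is not made up. A row lasts 1/12 s, in which the tool goes at most 41.7 mm and 7.16 degrees, less where a joint would pass 70% of its speed; a pose out of reach is approached as far as the arm can. A call is refused whole if a number of a shift passes 41.7 or a number of a turn 0.125, either way. A call with a gripper value outside its range is refused whole. The fingers move at their own pace and stop on an object; "squeeze" is the grip in N (left out, the last holds). Time passes only in rows, so rows that do not move let the fingers close. It gives the time, the measured TCP pose, the force, the opening and the grip force at its end, in the units of the state.
- telemetry.get_obs(): the state, without advancing time (a new reading comes with each control period).
- cams.read_camera(name): name is "side" or "top"; returns the picture (420x560x3 uint8, blue, green, red); there is no depth.
- cams.calibration(name): a dict with "K" (3x3 intrinsics, pixels), "origin" and "rotation" of the camera in the world. Camera axes: x right, y down, z forward; pixel columns grow to the right and rows downward; lengths in m; the calibration is good to about 2 mm. A picture is of the moment at which its call begins. calibration takes no time and is no camera call.
- env.sign_off(): hands the job in; it is judged then, once.
The state is a dict: "time_s": time; "qpos": joint angles; "joint_velocities": joint speeds; "effort": joint torques, N m; "tool_pos": TCP position; "tool_rot": TCP orientation; "force": force on the tool from outside, world axes, zero at the start; "wrist_torque": the same for the moment, N m; "grip_width": finger opening in m; "grasp_force": force on a finger pad.
Only numpy, scipy, OpenCV 4.12 (cv2) and the standard library are available. Lean on these libraries where they do the work, as an engineer would, in place of code of your own. Each camera call takes 0.05 s, during which the arm holds its last target. There are 200 camera calls.

## Working session

There is one attempt and no reset: what is moved stays moved. The work goes in short steps, Python scripts to look and compute and a tool call to move; the robot and the scene stay as the last step left them, time stands still between calls to the robot, and variables do not carry over. Pictures are saved under pics/ and viewed, at most 10 in all, crops included, and the job is handed in when it is done.

Besides the shell and the picture viewer there is one more tool, called by a JSON object that holds its "api" and its "payload". arm_command: Moves the arm, as the interface text tells. Its arguments: {"type":"object","properties":{"series":{"type":"string"},"squeeze":{"type":"number"}},"required":["series"]}

```bash
mkdir -p pics; ls; python3 - <<'E'
from cell import telemetry,cams
import cv2,json
o=telemetry.get_obs();print(o)
for n in("top","side"):
    cv2.imwrite(f"pics/{n}0.png",cams.read_camera(n));print(n,cams.calibration(n))
E
```

```text
pics
{'time_s': 0.0, 'qpos': array([-72.81786882,  18.43956659,  -4.01236466,  83.1758097 ,
         1.29248653,  78.54035615,  -3.26039513]), 'joint_velocities': array([ 0.09455775,  0.02549553,  0.03156886, -0.0060231 ,  0.02266822,
        0.00142448,  0.06952103]), 'effort': array([-4.86637146e-05, -4.91283703e+01, -4.03833389e-01, -3.12528992e+01,
       -6.38776808e-02,  4.36285778e-02,  1.72926207e-04]), 'tool_pos': array([0.18315114, 0.6230798 , 0.22144737]), 'tool_rot': array([-1.79889358e+02,  4.32304611e-03,  1.63623741e+02]), 'force': array([-0.45475531,  0.35457163, -0.41349694]), 'wrist_torque': array([ 0.01173555,  0.0116024 , -0.03455732]), 'grasp_force': 0.0, 'grip_width': 0.08747449887291421}
top {'K': array([[534.49125298,   0.        , 280.02235404],
       [  0.        , 534.49125298, 210.39577593],
       [  0.        ,   0.        ,   1.        ]]), 'origin': array([ 0.39192066, -0.02683949,  1.71132124]), 'rotation': array([-172.93884409,    0.86987321,  -91.07079136])}
side {'K': array([[435.30183469,   0.        , 275.59609907],
       [  0.        , 435.30183469, 211.29569215],
       [  0.        ,   0.        ,   1.        ]]), 'origin': array([ 0.24099056, -0.71646938,  0.75295027]), 'rotation': array([-131.08257966,   -0.85260207,  -26.66850798])}
```

View pics/top0.png

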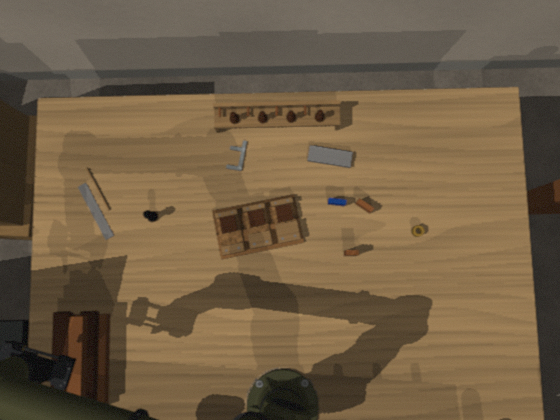

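View pics/side0.png

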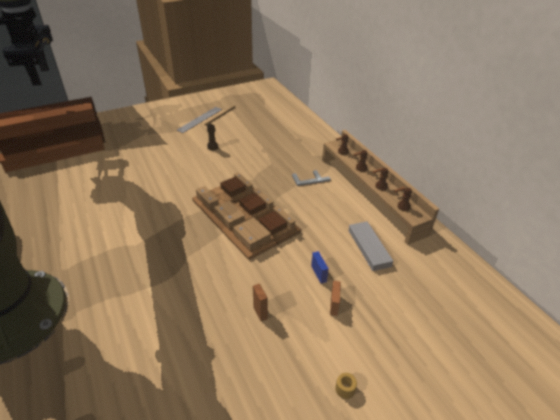

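The top view shows three stations side by side at (218–305, 195–258). There is a brown block at (365,205), another at (354,251), and a blue look-alike at (337,201). In the side view the brown blocks are at (336,297) and (260,302). I'll enlarge both views in one picture.

```bash
cat > h.py <<'E'
import numpy as np,cv2
from scipy.spatial.transform import Rotation as R
from cell import cams,telemetry
def cal(n):
    c=cams.calibration(n);return c["K"],np.array(c["origin"]),R.from_euler("xyz",c["rotation"],degrees=True).as_matrix()
def ray(n,uv,z):
    K,o,M=cal(n);uv=np.atleast_2d(np.array(uv,float))
    d=(M@np.linalg.inv(K)@np.c_[uv,np.ones(len(uv))].T).T
    return o+d*((z-o[2])/d[:,2])[:,None]
def proj(n,P):
    K,o,M=cal(n);c=(M.T@(np.atleast_2d(P)-o).T).T;p=(K@c.T).T;return p[:,:2]/p[:,2:]
E
python3 - <<'E'
from h import *
t=cv2.imread("pics/top0.png");s=cv2.imread("pics/side0.png")
C=cv2.INTER_CUBIC
a=cv2.resize(t[185:265,205:385],None,fx=4.4,fy=4.0,interpolation=C)[:, :800]
b=cv2.resize(s[170:325,185:385],(400,280),interpolation=C)
a=cv2.resize(t[185:265,205:315],(440,320),interpolation=C)
a2=cv2.resize(t[185:265,325:385],(240,320),interpolation=C)
b1=cv2.resize(s[170:260,185:305],(360,270),interpolation=C)
b2=cv2.resize(s[245:325,245:350],(354,270),interpolation=C)
im=np.zeros((592,800,3),np.uint8);im[:320,:440]=a;im[:320,445:685]=a2;im[322:,:360]=b1;im[322:,365:719]=b2
cv2.imwrite("pics/crop1.png",im)
# table z0 sanity
print(ray("top",[[354,255],[365,205],[337,201],[260,227]],0.0).round(3), ray("side",[[262,318],[335,312],[322,278]],0).round(3))
E
```

```text
[[ 0.456 -0.238  0.   ]
 [ 0.616 -0.279  0.   ]
 [ 0.631 -0.189  0.   ]
 [ 0.552  0.061  0.   ]] [[ 0.464 -0.236  0.   ]
 [ 0.607 -0.289  0.   ]
 [ 0.63  -0.198  0.   ]]
```

View pics/crop1.png

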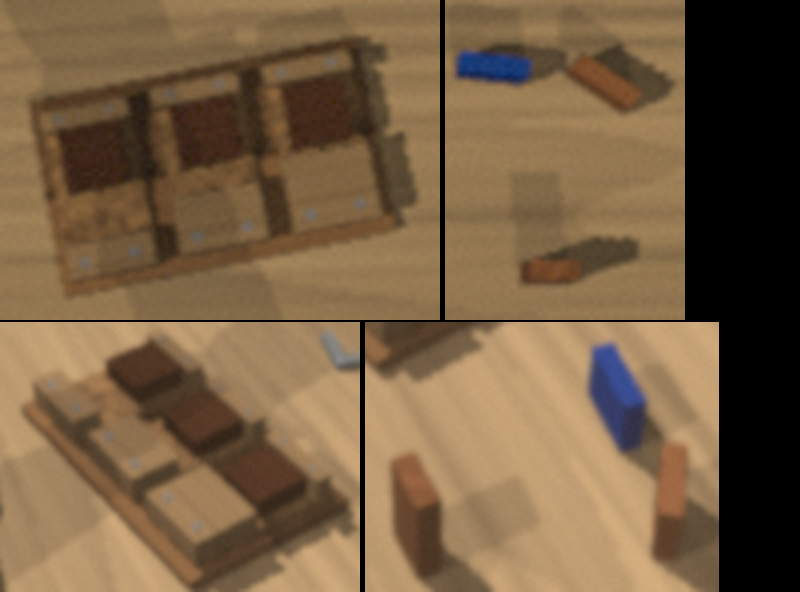

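The station with the large gap is the leftmost one in the top view (centre about (230,230)); its fence is at the top of the image. The brown block at (365,205) is long and low, so it is the caul. The one at (354,251) is short in plan and tall in the side view, so it is the spacer. The blue block at (337,201) is the look-alike. Next I'll measure these.

```bash
cat > m.py <<'E'
from h import *
im={"top":cv2.imread("pics/top0.png"),"side":cv2.imread("pics/side0.png")}
def brown(n,box):
    x0,y0,x1,y1=box;F=6
    c=cv2.resize(im[n][y0:y1,x0:x1],None,fx=F,fy=F,interpolation=cv2.INTER_CUBIC)
    h=cv2.cvtColor(c,cv2.COLOR_BGR2HSV)
    m=((h[...,0]<14)&(h[...,1]>115)&(h[...,2]>55)).astype(np.uint8)
    k,l,st,ce=cv2.connectedComponentsWithStats(m);i=1+st[1:,4].argmax()
    mm=(l==i).astype(np.uint8);cs=max(cv2.findContours(mm,0,2)[0],key=cv2.contourArea)
    hull=cv2.convexHull(cs);M=cv2.moments(hull);ctr=np.array([M["m10"],M["m01"]])/M["m00"]
    f=lambda p:(np.array(p)+.5)/F-.5+[x0,y0]
    box=cv2.boxPoints(cv2.minAreaRect(hull))
    return f(ctr),f(box),st[i,4]/F/F
if __name__=="__main__":
  for nm,bt,bs,hz in(("caul",(345,190,385,220),(322,272,348,318),.046),("spacer",(335,240,380,265),(248,280,275,325),.072)):
    a,b,A=brown("top",bt);c,d,B=brown("side",bs)
    print(nm,a.round(1),A,ray("top",a,hz/2).round(4),c.round(1),B,ray("side",c,hz/2).round(4))
    P=ray("top",b,hz);e=np.diff(np.r_[P,P[:1]],axis=0)[:,:2]
    print(" topbox edges mm",(np.linalg.norm(e,axis=1)*1e3).round(1),"yaw",np.degrees(np.arctan2(e[:,1],e[:,0])).round(1))
  # screws: local bluish excess
  F=6;x0,y0=205,185
  c=cv2.resize(im["top"][185:265,205:315],None,fx=F,fy=F,interpolation=cv2.INTER_CUBIC).astype(float)
  d=cv2.GaussianBlur(c[...,0]-c[...,2],(0,0),4);d=d-cv2.GaussianBlur(d,(0,0),25)
  pts=[]
  for cx,cy in((57,118),(113,108),(85,262),(137,252)):
    X,Y=int(cx*1.5),int(cy*1.5);w=d[Y-12:Y+13,X-12:X+13].copy();w-=np.percentile(w,60);w[w<0]=0
    yy,xx=np.mgrid[-12:13,-12:13];pts.append([(X+(w*xx).sum()/w.sum()+.5)/F-.5+x0,(Y+(w*yy).sum()/w.sum()+.5)/F-.5+y0])
  S=ray("top",pts,.040);print("screws",np.round(pts,2).tolist(),S.round(4).tolist())
  fm,sm=S[:2].mean(0),S[2:].mean(0);v=fm-sm
  print("axis",np.linalg.norm(v[:2]),np.degrees(np.arctan2(v[1],v[0])),"pair yaws",[np.degrees(np.arctan2(*(S[i]-S[i+1])[[1,0]])) for i in(0,2)],"mid",((fm+sm)/2).round(4))
E
python3 m.py
```

```text
caul [364.8 205.3] 108.0 [[ 0.6122 -0.2748  0.023 ]] [335.3 297.2] 248.33333333333334 [[ 0.6163 -0.2708  0.023 ]]
 topbox edges mm [24.5 56.1 24.4 56. ] yaw [ -35.9 -126.3  143.9   53.8]
spacer [350.9 252.2] 66.30555555555556 [[ 0.4638 -0.224   0.036 ]] [260.  301.4] 301.55555555555554 [[ 0.4666 -0.2207  0.036 ]]
 topbox edges mm [44.2 17.8 44.2 17.8] yaw [-91.1 177.9  88.9  -1.9]
screws [[219.18, 214.44], [231.55, 211.55], [225.82, 250.16], [238.24, 247.56]] [[0.5905, 0.1868, 0.04], [0.5989, 0.1476, 0.04], [0.4776, 0.1665, 0.04], [0.485, 0.1275, 0.04]]
axis 0.11516425887741724 10.092852952665524 pair yaws [np.float64(102.08995974850372), np.float64(100.70306216594511)] mid [0.538  0.1571 0.04  ]
```

Heights and sizes check out. The caul is at (0.614,-0.273), with its grip axis at about -36°. The spacer is at (0.465,-0.222), with its grip axis at about 0°. The wide station's origin is near (0.535,0.157) at a yaw of about 10.7°. I'll sweep over to the caul.

{"api": "arm_command", "payload": {"series": "-20 0 0 0.032 80;-41 0 0 0.064 80;-41 0 0 0.064 80;-41 0 0 0.064 80;-41 0 0 0.064 80;-41 0 0 0.064 80;-41 0 0 0.064 80;-41 0 0 0.064 80;-41 0 0 0.064 80;-41 0 0 0.064 80;-41 0 0 0.064 80;-41 0 0 0.064 80;-41 0 0 0.064 80;-41 0 0 0.064 80;-41 0 0 0.064 80;-41 0 0 0.064 80;-41 0 0 0.064 80;-41 0 0 0.064 80;-41 0 0 0.064 80;-41 0 0 0.064 80", "squeeze": 20}}

```text
time_s: 1.77
tool_pos: [0.6613, 0.0443, 0.2222]
tool_rot: [-180.0, 0.0, 91.9]
force: [0.9, 0.4, 0.5]
grip_width: 0.0601
grasp_force: 0.0
```

```bash
cat > go.py <<'E'
# go.py x y dir [z]: shift to target in present tool axes (mm), turn about tool z (rad); dir = world angle of tool y
import sys
from h import *
a=[float(v) for v in sys.argv[1:]];o=telemetry.get_obs()
p=np.array(o["tool_pos"]);M=R.from_euler("xyz",o["tool_rot"],degrees=True).as_matrix()
t=np.array([a[0],a[1],a[3] if len(a)>3 else p[2]]);yd=np.degrees(np.arctan2(M[1,1],M[0,1]))
d=(yd-a[2]+90)%180-90
print("t",o["time_s"],"pos",p.round(4),"rot",np.round(o["tool_rot"],2),"ydir",round(yd,2),"F",np.round(o["force"],2),"w",round(o["grip_width"],4),"q7",o["qpos"][6].round(1))
print("shift",(M.T@(t-p)*1e3).round(1),"turn",np.radians(d).round(4))
E
python3 go.py .614 -.273 -36
```

```text
t 1.7667 pos [0.6613 0.0443 0.2222] rot [-1.7999e+02  4.0000e-02  9.1850e+01] ydir 1.85 F [0.94 0.4  0.49] w 0.0601 q7 2.4
shift [-3.156e+02 -5.760e+01  2.000e-01] turn 0.6607
```

{"api": "arm_command", "payload": {"series": "-39.4 -7.2 0 0 80;-39.4 -7.2 0 0 80;-39.4 -7.2 0 0 80;-39.4 -7.2 0 0 80;-39.4 -7.2 0 0 80;-39.4 -7.2 0 0 80;-39.4 -7.2 0 0 80;-39.4 -7.2 0 0 80;0 0 20 0.11 80;0 0 20 0.11 80;0 0 20 0.11 80;0 0 20 0.11 80;0 0 20 0.11 80;0 0 10 0.11 80;0 0 0 0 80"}}

```text
time_s: 3.02
tool_pos: [0.6128, -0.2695, 0.1091]
tool_rot: [-179.7, 0.1, 54.1]
force: [-0.6, 1.0, -0.3]
grip_width: 0.0597
grasp_force: 0.0
```

```bash
python3 go.py .614 -.273 -36 .023; python3 - <<'E'
from h import *
s=cams.read_camera("side");t=cams.read_camera("top")
C=cv2.INTER_CUBIC
cv2.imwrite("pics/s1.png",np.hstack([cv2.resize(s[220:340,270:400],(520,480),interpolation=C),cv2.resize(t[170:250,325:395],(280,320),interpolation=C)[:480].copy() if 0 else np.vstack([cv2.resize(t[180:240,335:395],(270,270),interpolation=C),np.zeros((210,270,3),np.uint8)])]))
E
```

```text
t 3.0167 pos [ 0.6128 -0.2695  0.1091] rot [-1.7969e+02  1.4000e-01  5.4080e+01] ydir -35.92 F [-0.63  1.03 -0.27] w 0.0597 q7 -1.1
shift [-1.9  3.5 86.1] turn 0.0013
```

View pics/s1.png

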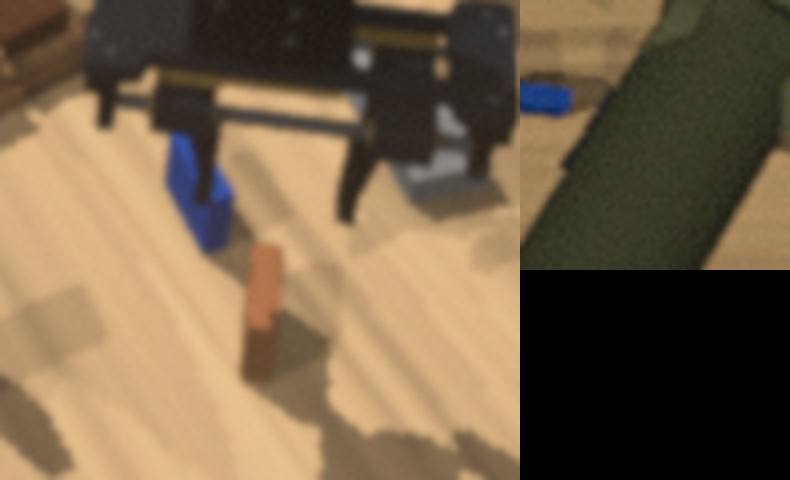

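The side crop shows the gripper straddling the brown caul: fingertips at about (321,270) and (356,275), the caul's top face at about (336,291), and the blue block clear of the fingers. I'll descend and grip.

{"api": "arm_command", "payload": {"series": "-2 3.5 20 0 80;0 0 20 0 80;0 0 20 0 80;0 0 16 0 80;0 0 10 0 80;0 0 0 0 80;0 0 0 0 255;0 0 0 0 255;0 0 0 0 255;0 0 0 0 255;0 0 0 0 255;0 0 0 0 255", "squeeze": 20}}

```text
time_s: 4.12
tool_pos: [0.6171, -0.2734, 0.0271]
tool_rot: [180.0, -0.0, 54.3]
force: [0.2, 0.2, 0.9]
grip_width: 0.0275
grasp_force: 0.0
```

```bash
python3 go.py .614 -.273 -36 .023
```

```text
t 4.1167 pos [ 0.6171 -0.2734  0.0271] rot [ 1.7996e+02 -2.0000e-02  5.4320e+01] ydir -35.68 F [0.2  0.16 0.93] w 0.0275 q7 1.5
shift [-1.5 -2.8  4.1] turn 0.0055
```

{"api": "arm_command", "payload": {"series": "0 0 0 0 255;0 0 0 0 255;0 0 0 0 255;0 0 0 0 255;0 0 0 0 255"}}

```text
time_s: 4.53
tool_pos: [0.6169, -0.2733, 0.0266]
tool_rot: [-180.0, -0.0, 54.3]
force: [0.4, 0.3, 1.6]
grip_width: 0.016
grasp_force: 20.0
```

```bash
python3 go.py .614 -.273 -36 .023
```

```text
t 4.5333 pos [ 0.6169 -0.2733  0.0266] rot [-1.800e+02 -1.000e-02  5.431e+01] ydir -35.69 F [0.37 0.28 1.61] w 0.016 q7 1.5
shift [-1.5 -2.5  3.6] turn 0.0053
```

{"api": "arm_command", "payload": {"series": "0 0 -15 0 255;0 0 -25 0 255;0 0 -30 0 255;0 0 -30 -0.1 255;0 0 -20 -0.118 255;0 0 0 -0.118 255;0 0 0 -0.118 255;0 0 0 -0.118 255;0 0 0 -0.118 255;0 0 0 -0.118 255;0 0 0 0 255", "squeeze": 30}}

```text
time_s: 5.45
tool_pos: [0.6168, -0.2737, 0.1477]
tool_rot: [180.0, 0.0, 100.7]
force: [0.0, -1.2, -1.0]
grip_width: 0.0158
grasp_force: 30.0
```

```bash
python3 go.py .514 .154 10.7
```

```text
t 5.45 pos [ 0.6168 -0.2737  0.1477] rot [1.7995e+02 2.0000e-02 1.0074e+02] ydir 10.74 F [ 0.01 -1.23 -1.05] w 0.0158 q7 41.9
shift [ 4.394e+02 -2.120e+01 -2.000e-01] turn 0.0007
```

{"api": "arm_command", "payload": {"series": "20 -1 0 0 255;40 -2 0 0 255;40 -2 0 0 255;40 -2 0 0 255;40 -2 0 0 255;40 -2 0 0 255;40 -2 0 0 255;40 -2 0 0 255;40 -2 0 0 255;40 -2 0 0 255;40 -2 0 0 255;19.4 -1.2 0 0 255;0 0 20 0 255;0 0 12 0 255;0 0 0 0 255;0 0 0 0 255"}}

```text
time_s: 6.78
tool_pos: [0.5139, 0.1528, 0.114]
tool_rot: [-179.9, 0.1, 100.4]
force: [0.4, -0.4, -0.6]
grip_width: 0.0157
grasp_force: 30.0
```

```bash
python3 go.py .514 .154 10.7; python3 - <<'E'
from h import *
s=cams.read_camera("side");cv2.imwrite("pics/side2raw.png",s);t=cams.read_camera("top");cv2.imwrite("pics/top2raw.png",t)
cv2.imwrite("pics/s2.png",cv2.resize(s[140:260,175:315],(700,600),interpolation=cv2.INTER_CUBIC))
E
```

```text
t 6.7833 pos [0.5139 0.1528 0.114 ] rot [-1.7989e+02  6.0000e-02  1.0039e+02] ydir 10.39 F [ 0.39 -0.36 -0.57] w 0.0157 q7 -6.3
shift [ 1.2  0.4 -0. ] turn -0.0054
```

View pics/s2.png

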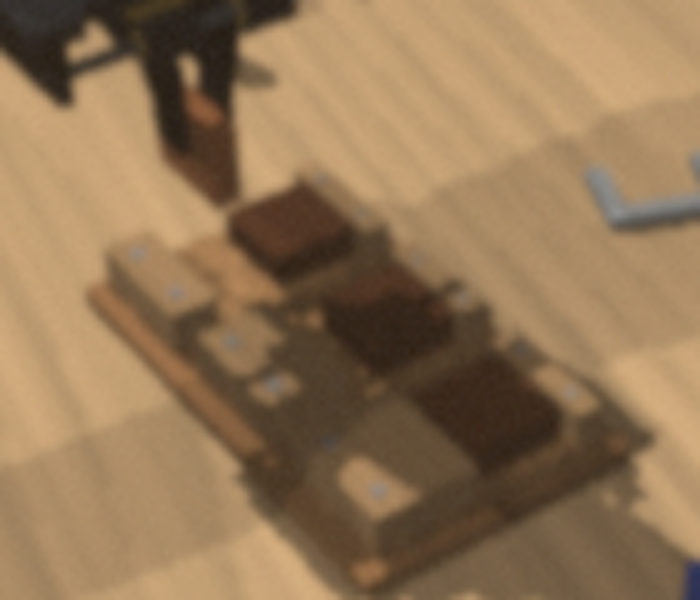

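The side crop shows the caul hanging above the wide station. Its lower near corner is at crop (228,207), i.e. pixel (220.6,181.4). The stop screws are at crop (137,253) and (176,292). I'll check my estimates against these.

```bash
python3 - <<'E'
from h import *
f=lambda p:np.array(p)/5+[175,140]-.4
S=ray("side",f([[137,253],[176,292],[303,165],[358,212]]),.040)
print("stop/fence? screws side",S.round(4).tolist())
ti=ray("side",f([[230,205],[303,182],[355,235],[285,277]]),.040);print("tile top corners L,back,R,front",ti.round(4).tolist(),ti.mean(0))
p=np.array([.5139,.1528,.0874]);a=np.radians(10.4);ex=np.array([np.cos(a),np.sin(a),0]);ey=np.array([-ex[1],ex[0],0])
C=[p+8*sx*ex*1e-3+28*sy*ey*1e-3 for sx,sy in((-1,1),(-1,-1),(1,-1))]
print("pred caul bottom crop",((proj("side",C)+.4-[175,140])*5).round(0))
# station in top0 check: project estimate of screws at side
t0=ray("top",[[220.5,216.2],[235.2,213.3],[238,228.5],[223,232]],.04);print("tile top view approx",t0.round(4).tolist())
# side-view shift per mm along ey
print(proj("side",[p+ey*.001])-proj("side",p))
# caul -y end face/x face: raw mask of brown
s=cv2.imread("pics/side2raw.png");x0,y0=200,150
c=cv2.resize(s[150:185,200:230],None,fx=6,fy=6,interpolation=cv2.INTER_CUBIC);h=cv2.cvtColor(c,cv2.COLOR_BGR2HSV)
m=((h[...,0]<14)&(h[...,1]>115)&(h[...,2]>50)).astype(np.uint8);k,l,st,ce=cv2.connectedComponentsWithStats(m);i=1+st[1:,4].argmax()
ys,xs=np.nonzero(l==i)
for nm,j in(("left",xs.argmin()),("bottom",ys.argmax()),("right",xs.argmax())):print(nm,(np.array([xs[j],ys[j]])/6+[200,150]-[175,140])*5)
E
```

```text
stop/fence? screws side [[0.481, 0.1689, 0.04], [0.4883, 0.1296, 0.04], [0.5899, 0.2038, 0.04], [0.6001, 0.1514, 0.04]]
tile top corners L,back,R,front [[0.5402, 0.1869, 0.04], [0.5838, 0.1893, 0.04], [0.5905, 0.1336, 0.04], [0.5434, 0.1168, 0.04]] [0.56448326 0.1566508  0.04      ]
pred caul bottom crop [[158. 160.]
 [215. 213.]
 [242. 202.]]
tile top view approx [[0.5848, 0.1826, 0.04], [0.5931, 0.1362, 0.04], [0.5448, 0.1277, 0.04], [0.5347, 0.175, 0.04]]
[[-0.20281985 -0.18846563]]
left [164.16666667 151.66666667]
bottom [221.66666667 201.66666667]
right [235.83333333 185.83333333]
```

```bash
python3 - <<'E'
from h import *
f=lambda p:np.array(p)/5+[175,140]-.4
a=np.radians(10.7);ex=np.array([np.cos(a),np.sin(a),0]);ey=np.array([-ex[1],ex[0],0])
B=ray("side",f([[164,152],[222,203],[236,190]]),.0874)
c=(B[0]+B[1])/2
sc=ray("side",f([[137,253],[176,292]]),.04).mean(0)
ti=ray("side",f([[230,205],[303,182],[355,235],[285,277]]),.040).mean(0)
print("caul -x face mid",c,"len",np.linalg.norm(B[0]-B[1]),"rel stop screws: x",(c-sc)@ex,"y",(c-sc)@ey,"tile rel screws",(ti-sc)@ex,(ti-sc)@ey)
print("TCP rel stop screws(mean est)",(np.array([.5139,.1528,0])-[.483,.148,0])[:]@np.c_[ex,ey])
E
```

```text
caul -x face mid [0.51164523 0.15724298 0.0874    ] len 0.05527546328135623 rel stop screws: x 0.028000185269591662 y 0.0028317662322452147 tile rel screws 0.0798095662059166 -0.0075603745455038425
TCP rel stop screws(mean est) [ 0.03125394 -0.00102056]
```

{"api": "arm_command", "payload": {"series": "0 0 15 -0.004 255;0 0 18 0 255;0 0 15 0 255;0 0 6 0 255;0 0 4 0 255;0 0 0 0 255;0 0 0 0 255"}}

```text
time_s: 7.47
tool_pos: [0.5149, 0.1545, 0.0575]
tool_rot: [179.9, -0.0, 100.8]
force: [1.0, 0.3, 0.8]
grip_width: 0.0155
grasp_force: 30.0
```

```bash
python3 go.py .514 .154 10.7 .0466
```

```text
t 7.4667 pos [0.5149 0.1545 0.0575] rot [ 1.7992e+02 -2.0000e-02  1.0079e+02] ydir 10.79 F [0.97 0.28 0.82] w 0.0155 q7 -4.8
shift [-0.3 -1.  10.9] turn 0.0015
```

No contact so far. I'll go down to the floor slowly.

{"api": "arm_command", "payload": {"series": "0 0 4 0 255;0 0 3 0 255;0 0 2 0 255;0 0 1.5 0 255;0 0 0 0 255;0 0 0 0 255"}}

```text
time_s: 7.97
tool_pos: [0.5142, 0.1545, 0.0466]
tool_rot: [180.0, -0.0, 100.8]
force: [-1.7, 0.0, 5.2]
grip_width: 0.0159
grasp_force: 30.0
```

```bash
python3 go.py .514 .154 10.7 .0466
```

```text
t 7.9667 pos [0.5142 0.1545 0.0466] rot [ 1.8000e+02 -1.0000e-02  1.0083e+02] ydir 10.83 F [-1.67  0.01  5.18] w 0.0159 q7 -4.6
shift [-0.5 -0.3 -0. ] turn 0.0023
```

The caul is on the floor at the predicted height. Next I'll push it and the tile towards the fence until I feel contact.

{"api": "arm_command", "payload": {"series": "0 0 -0.8 0 255;0 2 0 0 255;0 2 0 0 255;0 2 0 0 255;0 2 0 0 255;0 1 0 0 255;0 0 0 0 255;0 0 0 0 255"}}

```text
time_s: 8.63
tool_pos: [0.523, 0.1561, 0.0467]
tool_rot: [-180.0, 0.0, 100.8]
force: [-1.0, 0.3, -1.0]
grip_width: 0.0162
grasp_force: 30.0
```

```bash
python3 go.py .514 .154 10.7 .0466
```

```text
t 8.6333 pos [0.523  0.1561 0.0467] rot [-179.99    0.    100.83] ydir 10.83 F [-0.95  0.3  -1.  ] w 0.0162 q7 -4.2
shift [-0.4 -9.3  0.2] turn 0.0022
```

{"api": "arm_command", "payload": {"series": "0 1 0 0 255;0 1 0 0 255;0 0.5 0 0 255;0 0 0 0 255"}}

```text
time_s: 8.97
tool_pos: [0.5256, 0.1567, 0.0469]
tool_rot: [180.0, -0.0, 100.8]
force: [0.8, 0.0, -0.1]
grip_width: 0.0161
grasp_force: 30.0
```

```bash
python3 go.py .514 .154 10.7 .0466
```

```text
t 8.9667 pos [0.5256 0.1567 0.0469] rot [179.98  -0.   100.83] ydir 10.83 F [ 0.84  0.05 -0.15] w 0.0161 q7 -4.1
shift [ -0.5 -11.9   0.3] turn 0.0023
```

{"api": "arm_command", "payload": {"series": "0 1 0 0 255;0 1 0 0 255;0 1 0 0 255;0 0 0 0 255;0 0 0 0 255"}}

```text
time_s: 9.38
tool_pos: [0.5285, 0.1572, 0.0469]
tool_rot: [180.0, -0.0, 100.8]
force: [-0.7, 0.1, 0.5]
grip_width: 0.0157
grasp_force: 30.0
```

{"api": "arm_command", "payload": {"series": "0 0.7 0 0 255;0 0.7 0 0 255;0 0 0 0 255;0 0 0 0 255"}}

```text
time_s: 9.72
tool_pos: [0.5298, 0.1575, 0.0469]
tool_rot: [180.0, -0.0, 100.8]
force: [-0.5, -0.7, -0.7]
grip_width: 0.0158
grasp_force: 30.0
```

{"api": "arm_command", "payload": {"series": "0 0.7 0 0 255;0 0.7 0 0 255;0 0 0 0 255;0 0 0 0 255"}}

```text
time_s: 10.05
tool_pos: [0.5312, 0.1577, 0.0468]
tool_rot: [180.0, -0.0, 100.8]
force: [0.5, -1.0, -1.3]
grip_width: 0.0158
grasp_force: 30.0
```

{"api": "arm_command", "payload": {"series": "0 0.7 0 0 255;0 0.7 0 0 255;0 0 0 0 255;0 0 0 0 255"}}

```text
time_s: 10.38
tool_pos: [0.5317, 0.1579, 0.0467]
tool_rot: [-179.9, -0.0, 100.8]
force: [-4.2, -1.2, 1.6]
grip_width: 0.0158
grasp_force: 30.0
```

{"api": "arm_command", "payload": {"series": "0 0.7 0 0 255;0 0.7 0 0 255;0 0 0 0 255;0 0 0 0 255"}}

```text
time_s: 10.72
tool_pos: [0.5318, 0.1579, 0.0466]
tool_rot: [-179.7, -0.0, 100.8]
force: [-6.4, -1.5, 5.4]
grip_width: 0.0162
grasp_force: 30.0
```

Tile and caul met the fence at TCP (0.5318,0.1579), which agrees with the estimated pose. I'll relax the push, release the caul and retreat towards the spacer.

{"api": "arm_command", "payload": {"series": "0 -1 -0.3 0 255;0 -0.7 0 0 255;0 0 0 0 255;0 0 0 0 80;0 0 0 0 80;0 0 0 0 80;0 0 0 0 80;0 0 0 0 80;0 0 -10 0 80;0 0 -25 0 80;0 0 -30 0 80;0 0 -30 0 80;0 0 -15 0 80;-30 0 0 0.1 80;-41 0 0 0.113 80;-41 0 0 0 80;-41 0 0 0 80;-41 0 0 0 80;-41 0 0 0 80"}}

```text
time_s: 12.3
tool_pos: [0.5376, -0.0783, 0.1583]
tool_rot: [179.9, -0.0, 88.6]
force: [1.8, -0.3, -0.6]
grip_width: 0.0596
grasp_force: 0.0
```

```bash
python3 go.py .465 -.222 -1.5; python3 - <<'E'
from h import *
s=cams.read_camera("side");cv2.imwrite("pics/side3raw.png",s);t=cams.read_camera("top");cv2.imwrite("pics/top3raw.png",t)
C=cv2.INTER_CUBIC
im=np.zeros((480,800,3),np.uint8);im[:,:398]=cv2.resize(s[165:245,190:256],(398,480),interpolation=C);im[:480,402:]=cv2.resize(t[195:265,210:268],(398,480),interpolation=C)
cv2.imwrite("pics/s3.png",im)
E
```

```text
t 12.3 pos [ 0.5376 -0.0783  0.1583] rot [ 1.799e+02 -3.000e-02  8.864e+01] ydir -1.36 F [ 1.84 -0.27 -0.62] w 0.0596 q7 7.9
shift [-145.4  -69.1   -0.2] turn 0.0024
```

View pics/s3.png

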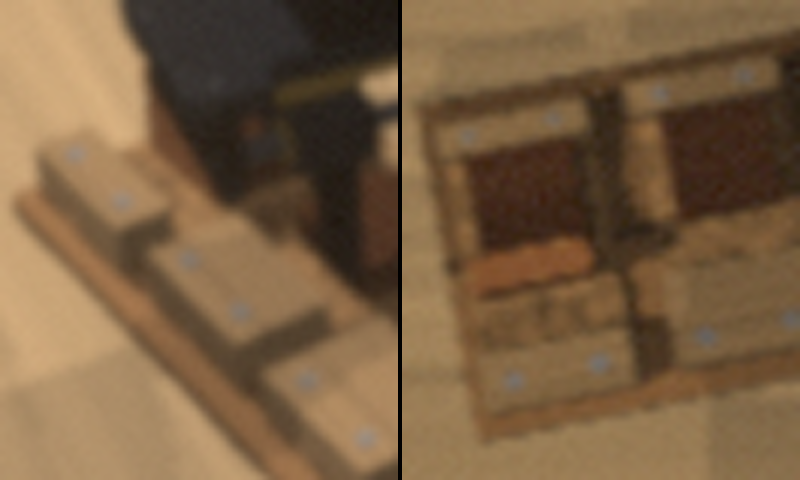

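The top crop shows the caul upright against the tile, which is at the fence. The caul spans crop x 470–594 around y 264, roughly centred. The gap to the stop is clear. I'll work out the offset across the station, and move to the spacer meanwhile.

```bash
python3 - <<'E'
from h import *
t=cv2.imread("pics/top3raw.png")
f=lambda p:np.array(p)/6.86+[210-402/6.86,195]-.4
sf=ray("top",f([[471,136],[554,119]]),.04).mean(0);ss=ray("top",f([[513,380],[598,363]]),.04).mean(0)
v=(sf-ss)[:2];print("axis",np.degrees(np.arctan2(v[1],v[0])))
a=np.radians(10.8);ex=np.array([np.cos(a),np.sin(a),0]);ey=np.array([-ex[1],ex[0],0]);m=(sf+ss)/2
c=cv2.resize(t[215:250,205:315],None,fx=6,fy=6,interpolation=cv2.INTER_CUBIC)
c=cv2.resize(t[222:245,212:305],None,fx=6,fy=6,interpolation=cv2.INTER_CUBIC)
h=cv2.cvtColor(c,cv2.COLOR_BGR2HSV);mk=((h[...,0]<14)&(h[...,1]>115)&(h[...,2]>85)).astype(np.uint8)
k,l,st,ce=cv2.connectedComponentsWithStats(mk);i=1+st[1:,4].argmax();q=(cv2.minAreaRect(np.argwhere(l==i)[:,::-1].astype(np.float32)))
B=ray("top",cv2.boxPoints(q)/6+[212,222]-.4,.066);L=(B-m)
print("caul box local x,y mm",np.c_[L@ex,L@ey].round(4)*1e3,"ctr",(L.mean(0)@ex*1e3),(L.mean(0)@ey*1e3),"world",B.mean(0))
E
```

```text
axis 9.562546116390205
caul box local x,y mm [[  0.4  31.5]
 [  0.9 -28. ]
 [-20.6 -28.4]
 [-21.1  31.1]] ctr -10.101168894679313 1.53046208962542 world [0.52763672 0.15626143 0.066     ]
```

{"api": "arm_command", "payload": {"series": "-36.4 -17.3 0 0 80;-36.4 -17.3 0 0 80;-36.4 -17.3 0 0 80;-36.4 -17.3 0 0 80;0 0 15 0 80;0 0 20 0 80;0 0 10 0 80;0 0 0 0 80"}}

```text
time_s: 13.07
tool_pos: [0.4636, -0.2191, 0.1104]
tool_rot: [-179.8, -0.1, 88.7]
force: [0.1, 0.9, 0.1]
grip_width: 0.0597
grasp_force: 0.0
```

```bash
python3 go.py .465 -.222 -1.5 .047; python3 - <<'E'
from h import *
s=cams.read_camera("side")
cv2.imwrite("pics/s4.png",cv2.resize(s[220:340,200:320],(600,600),interpolation=cv2.INTER_CUBIC))
E
```

```text
t 13.0667 pos [ 0.4636 -0.2191  0.1104] rot [-1.7979e+02 -7.0000e-02  8.8650e+01] ydir -1.35 F [0.15 0.92 0.05] w 0.0597 q7 25.5
shift [-3.   1.7 63.4] turn 0.0027
```

View pics/s4.png

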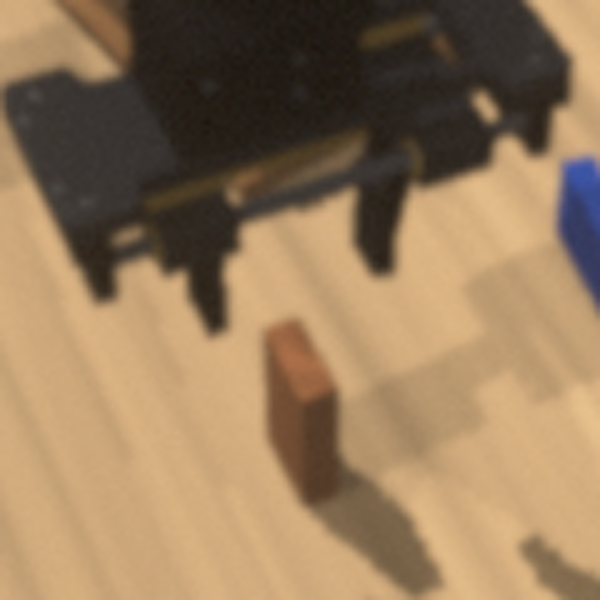

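The side crop shows the fingers centred over the spacer and square to it. Fingertips are at crop (215,330) and (380,270), and the spacer's top is at (300,358). I'll descend.

{"api": "arm_command", "payload": {"series": "-2.5 1.5 20 0 80;0 0 20 0 80;0 0 14 0 80;0 0 4 0 80;0 0 0 0 80;0 0 0 0 80"}}

```text
time_s: 13.62
tool_pos: [0.4674, -0.2227, 0.0552]
tool_rot: [179.9, 0.0, 88.7]
force: [1.0, 0.6, 0.2]
grip_width: 0.0598
grasp_force: 0.0
```

```bash
python3 go.py .465 -.222 -1.5 .0495
```

```text
t 13.6167 pos [ 0.4674 -0.2227  0.0552] rot [1.7992e+02 2.0000e-02 8.8670e+01] ydir -1.33 F [1.05 0.56 0.15] w 0.0598 q7 28.7
shift [ 0.6 -2.4  5.7] turn 0.003
```

{"api": "arm_command", "payload": {"series": "0.5 -2 4 0 80;0 0 1.7 0 80;0 0 0 0 80;0 0 0 0 255;0 0 0 0 255;0 0 0 0 255;0 0 0 0 255;0 0 0 0 255;0 0 0 0 255;0 0 0 0 255;0 0 0 0 255;0 0 0 0 255;0 0 0 0 255;0 0 0 0 255;0 0 0 0 255", "squeeze": 40}}

```text
time_s: 14.87
tool_pos: [0.4644, -0.2222, 0.0484]
tool_rot: [180.0, -0.0, 88.6]
force: [1.1, -0.6, -0.7]
grip_width: 0.0155
grasp_force: 40.0
```

```bash
python3 go.py .465 -.222 -1.5 .0495
```

```text
t 14.8667 pos [ 0.4644 -0.2222  0.0484] rot [180.    -0.    88.63] ydir -1.37 F [ 1.07 -0.61 -0.66] w 0.0155 q7 29.0
shift [ 0.2  0.6 -1.1] turn 0.0022
```

{"api": "arm_command", "payload": {"series": "0 0 -15 0 255;0 0 -25 0 255;0 0 -30 0 255;0 0 -30 -0.1 255;0 0 -20 -0.113 255;0 0 0 0 255;0 0 0 0 255"}}

```text
time_s: 15.45
tool_pos: [0.4651, -0.2224, 0.1694]
tool_rot: [179.9, 0.0, 100.8]
force: [0.0, -0.6, -1.2]
grip_width: 0.0157
grasp_force: 40.0
```

```bash
python3 go.py .512 .1525 10.83
```

```text
t 15.45 pos [ 0.4651 -0.2224  0.1694] rot [1.7986e+02 3.0000e-02 1.0075e+02] ydir 10.75 F [ 0.02 -0.6  -1.21] w 0.0157 q7 35.7
shift [3.595e+02 1.161e+02 1.000e-01] turn -0.0014
```

{"api": "arm_command", "payload": {"series": "19.5 6.1 0 0 255;38 12 0 0 255;38 12 0 0 255;38 12 0 0 255;38 12 0 0 255;38 12 0 0 255;38 12 0 0 255;38 12 0 0 255;38 12 0 0 255;25 9 0 0 255;11 5 0 0 255;0 0 0 0 255;0 0 0 0 255;0 0 0 0 255"}}

```text
time_s: 16.62
tool_pos: [0.5106, 0.1499, 0.1676]
tool_rot: [-179.9, 0.1, 100.6]
force: [-0.5, 0.1, -1.4]
grip_width: 0.0156
grasp_force: 40.0
```

```bash
python3 go.py .512 .1525 10.83;  python3 - <<'E'
from h import *
s=cams.read_camera("side");cv2.imwrite("pics/side5raw.png",s)
cv2.imwrite("pics/s5.png",cv2.resize(s[130:250,180:300],(600,600),interpolation=cv2.INTER_CUBIC))
E
```

```text
t 16.6167 pos [0.5106 0.1499 0.1676] rot [-1.7990e+02  8.0000e-02  1.0062e+02] ydir 10.62 F [-0.53  0.08 -1.4 ] w 0.0156 q7 -7.2
shift [ 2.3  1.8 -0. ] turn -0.0036
```

View pics/s5.png

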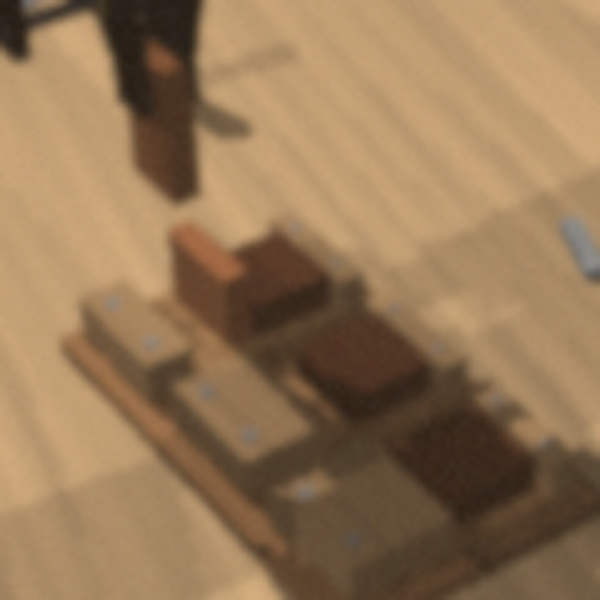

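The side crop shows the spacer above the gap, with its lower edge running (137,165)→(178,200). The caul stands upright against the tile; its top edge on the stop side runs (172,238)→(228,280). I'll check their alignment across the station in the same view.

```bash
python3 - <<'E'
from h import *
f=lambda p:np.array(p)/5+[180,130]-.4
a=np.radians(10.8);E=np.c_[[np.cos(a),np.sin(a),0],[-np.sin(a),np.cos(a),0]]
sp=ray("side",f([[137,165],[178,200]]),.1192);ca=ray("side",f([[172,238],[228,281]]),.066);sc=ray("side",f([[111,302],[152,342]]),.04)
print("lens",np.linalg.norm(sp[0]-sp[1]),np.linalg.norm(ca[0]-ca[1]))
print("spacer-caul (x,y)",((sp.mean(0)-ca.mean(0))@E*1e3).round(1),"spacer-stopscrews",((sp.mean(0)-sc.mean(0))@E*1e3).round(1),"caul-stopscrews",((ca.mean(0)-sc.mean(0))@E*1e3).round(1))
E
python3 go.py .512 .1525 10.83
```

```text
lens 0.038164937094777876 0.04875118485612221
spacer-caul (x,y) [-17.5   4.8] spacer-stopscrews [22.8 -0.7] caul-stopscrews [40.4 -5.5]
t 16.6667 pos [0.5108 0.1499 0.168 ] rot [-1.7994e+02  6.0000e-02  1.0060e+02] ydir 10.6 F [-0.61 -0.53 -0.41] w 0.0156 q7 -7.2
shift [ 2.3  1.7 -0. ] turn -0.004
```

Both estimates put the spacer inside the slot and near the centreline. I'll nudge it 1 mm and descend.

{"api": "arm_command", "payload": {"series": "1 0 12 -0.004 255;0 0 16 0 255;0 0 12 0 255;0 0 5 0 255;0 0 0 0 255;0 0 0 0 255;0 0 0 0 255"}}

```text
time_s: 17.25
tool_pos: [0.5112, 0.1537, 0.1241]
tool_rot: [179.9, -0.0, 101.0]
force: [-0.0, 0.2, -1.2]
grip_width: 0.0158
grasp_force: 40.0
```

```bash
python3 go.py .512 .1525 10.83
```

```text
t 17.25 pos [0.5112 0.1537 0.1241] rot [ 1.7993e+02 -1.0000e-02  1.0104e+02] ydir 11.04 F [-0.    0.17 -1.24] w 0.0158 q7 -6.5
shift [-1.3  0.6  0. ] turn 0.0037
```

{"api": "arm_command", "payload": {"series": "-1.8 0 0 0.004 255;0 0 8 0 255;0 0 10 0 255;0 0 8 0 255;0 0 4 0 255;0 0 0 0 255;0 0 0 0 255"}}

```text
time_s: 17.83
tool_pos: [0.5107, 0.1518, 0.0929]
tool_rot: [-179.9, 0.0, 100.8]
force: [0.1, -0.1, -0.8]
grip_width: 0.0157
grasp_force: 40.0
```

```bash
python3 go.py .512 .1525 10.83 .068
```

```text
t 17.8333 pos [0.5107 0.1518 0.0929] rot [-1.7994e+02  1.0000e-02  1.0083e+02] ydir 10.83 F [ 0.15 -0.08 -0.82] w 0.0157 q7 -6.0
shift [ 0.4  1.4 24.9] turn 0.0001
```

{"api": "arm_command", "payload": {"series": "0 0.5 8 0 255;0 0 8 0 255;0 0 4 0 255;0 0 2 0 255;0 0 0 0 255;0 0 0 0 255"}}

```text
time_s: 18.33
tool_pos: [0.5115, 0.152, 0.0714]
tool_rot: [-180.0, 0.0, 100.8]
force: [-0.3, -0.8, 0.3]
grip_width: 0.0157
grasp_force: 40.0
```

{"api": "arm_command", "payload": {"series": "0 0 1 0 255;0 0 1 0 255;0 0 1 0 255;0 0 0 0 255;0 0 0 0 255"}}

```text
time_s: 18.75
tool_pos: [0.5116, 0.152, 0.0685]
tool_rot: [180.0, -0.0, 100.8]
force: [-0.0, -0.3, -0.8]
grip_width: 0.0158
grasp_force: 40.0
```

{"api": "arm_command", "payload": {"series": "0 0 0.7 0 255;0 0 0.5 0 255;0 0 0 0 255;0 0 0 0 255"}}

```text
time_s: 19.08
tool_pos: [0.5117, 0.1521, 0.0684]
tool_rot: [180.0, -0.0, 100.8]
force: [-3.3, -0.5, 5.4]
grip_width: 0.0155
grasp_force: 40.0
```

```bash
python3 go.py .512 .1525 10.83 .068;  python3 - <<'E'
from h import *
s=cams.read_camera("side")
cv2.imwrite("pics/s6.png",cv2.resize(s[140:240,190:290],(600,600),interpolation=cv2.INTER_CUBIC))
E
```

```text
t 19.0833 pos [0.5117 0.1521 0.0684] rot [ 1.7998e+02 -2.0000e-02  1.0082e+02] ydir 10.82 F [-3.28 -0.53  5.42] w 0.0155 q7 -5.5
shift [0.4 0.4 0.4] turn -0.0001
```

View pics/s6.png

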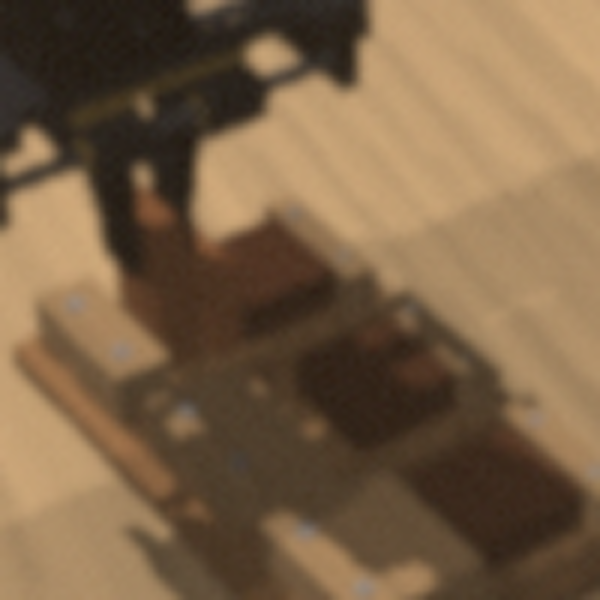

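The side crop shows the spacer standing on the floor behind the caul, at the expected height (TCP z 0.0684). I'll ease off the downward force and push towards the fence.

{"api": "arm_command", "payload": {"series": "0 0 -1 0 255;0 1 0 0 255;0 1 0 0 255;0 1 0 0 255;0 0.5 0 0 255;0 0 0 0 255;0 0 0 0 255"}}

```text
time_s: 19.72
tool_pos: [0.5132, 0.1524, 0.0684]
tool_rot: [-179.8, -0.0, 100.8]
force: [-4.8, -1.8, 7.8]
grip_width: 0.0154
grasp_force: 40.0
```

{"api": "arm_command", "payload": {"series": "0 0.7 0 0 255;0 0.7 0 0 255;0 0 0 0 255;0 0 0 0 255"}}

```text
time_s: 20.05
tool_pos: [0.5145, 0.1527, 0.0684]
tool_rot: [-179.8, -0.0, 100.8]
force: [-6.7, -1.2, 7.6]
grip_width: 0.0156
grasp_force: 40.0
```

{"api": "arm_command", "payload": {"series": "0 0.5 0 0 255;0 0.5 0 0 255;0 0 0 0 255;0 0 0 0 255"}}

```text
time_s: 20.38
tool_pos: [0.5155, 0.1529, 0.0684]
tool_rot: [-179.8, -0.0, 100.8]
force: [-5.9, -1.5, 7.8]
grip_width: 0.0158
grasp_force: 40.0
```

{"api": "arm_command", "payload": {"series": "0 0 -0.7 0 255;0 0 -0.5 0 255;0 0 0 0 255;0 0 0 0 255"}}

```text
time_s: 20.72
tool_pos: [0.5164, 0.153, 0.0687]
tool_rot: [-179.9, 0.0, 100.8]
force: [-2.5, 0.1, -1.2]
grip_width: 0.0161
grasp_force: 40.0
```

```bash
python3 go.py .5161 .1534 10.83 .0684
```

```text
t 20.7167 pos [0.5164 0.153  0.0687] rot [-1.7988e+02  1.0000e-02  1.0083e+02] ydir 10.83 F [-2.46  0.12 -1.24] w 0.0161 q7 -5.3
shift [ 0.4 -0.2  0.3] turn 0.0001
```

{"api": "arm_command", "payload": {"series": "0 0.7 0.2 0 255;0 0.7 0 0 255;0 0 0 0 255;0 0 0 0 255;0 0 0 0 255"}}

```text
time_s: 21.13
tool_pos: [0.5166, 0.1531, 0.0687]
tool_rot: [-179.7, -0.0, 100.8]
force: [-6.8, -0.3, 3.0]
grip_width: 0.016
grasp_force: 40.0
```

```bash
python3 go.py .5161 .1534 10.83 .0684
```

```text
t 21.1333 pos [0.5166 0.1531 0.0687] rot [-179.73   -0.    100.83] ydir 10.83 F [-6.76 -0.34  2.96] w 0.016 q7 -5.3
shift [ 0.4 -0.4  0.3] turn 0.0
```

{"api": "arm_command", "payload": {"series": "0 0.6 0 0 255;0 0.5 0 0 255;0 0 0 0 255;0 0 0 0 255;0 0 0 0 255;0 0 0 0 255"}}

```text
time_s: 21.63
tool_pos: [0.5166, 0.1532, 0.0687]
tool_rot: [-179.6, -0.0, 100.8]
force: [-9.4, -0.8, 5.7]
grip_width: 0.0158
grasp_force: 40.0
```

```bash
python3 go.py .5161 .1534 10.83 .0684
```

```text
t 21.6333 pos [0.5166 0.1532 0.0687] rot [-179.6    -0.    100.84] ydir 10.84 F [-9.36 -0.85  5.72] w 0.0158 q7 -5.2
shift [ 0.3 -0.5  0.3] turn 0.0001
```

{"api": "arm_command", "payload": {"series": "0 0.4 -0.3 0 255;0 0 0 0 255;0 0 0 0 255;0 0 0 0 255;0 0 0 0 255;0 0 0 0 255"}}

```text
time_s: 22.13
tool_pos: [0.5167, 0.1532, 0.0687]
tool_rot: [-179.6, -0.0, 100.8]
force: [-9.9, -0.7, 4.9]
grip_width: 0.0155
grasp_force: 40.0
```

```bash
python3 go.py .5161 .1534 10.83 .0684; python3 - <<'E'
from h import *
s=cams.read_camera("side");t=cams.read_camera("top");C=cv2.INTER_CUBIC
cv2.imwrite("pics/s7.png",np.hstack([cv2.resize(s[140:240,190:270],(400,500),interpolation=C),cv2.resize(t[190:265,208:268],(400,500),interpolation=C)]))
E
```

```text
t 22.1333 pos [0.5167 0.1532 0.0687] rot [-179.56   -0.    100.84] ydir 10.84 F [-9.91 -0.68  4.88] w 0.0155 q7 -5.2
shift [ 0.3 -0.6  0.3] turn 0.0001
```

View pics/s7.png

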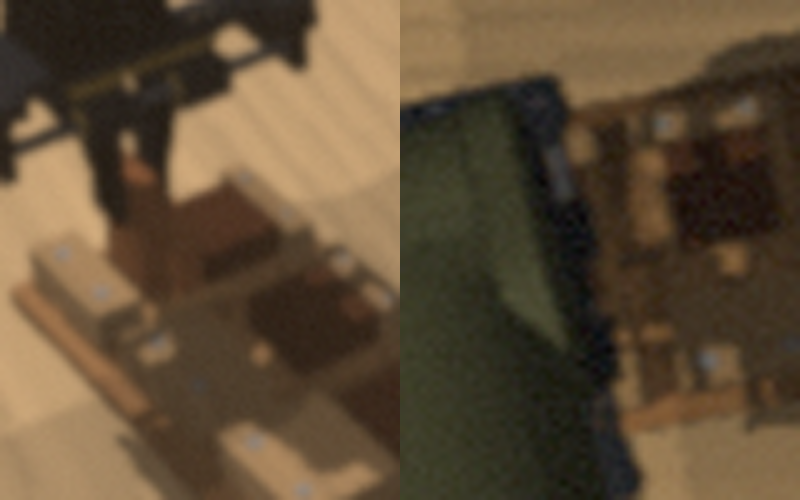

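The side crop shows spacer, caul and tile pressed together towards the fence, with the gap now between the spacer and the stop. The top view is hidden by the arm. The TCP is at the flush position (0.5167 against 0.5161 expected), with a push of about 10 N. I'm handing it in.

```bash
python3 -c "
from cell import env
print(env.sign_off())"
```

```text
the job is handed in; nothing more can be done
None
```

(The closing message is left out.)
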